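# Lay out a rock slab for its record photograph

## Robot

A 6-joint arm with a two-finger parallel gripper is mounted at the origin on the work surface. World frame = base frame: x ahead of the robot, y to its left, z up, the work surface at z = 0. Lengths are in m, angles in rad, forces in N, time in s.
With the tool pointing down it reaches from about 0.425 to 0.95 m from the base axis. Payload 3.5 kg.
Tool frame: the origin (TCP) lies between the finger pads; the fingertips stand 19 mm ahead of it and the grasp point (between the pads) is the TCP; z points along the fingers, y is the line along which they close (so a half turn about z gives the same grasp; the last joint's range is limited). The gripper opens to 85 mm and grips with 20 to 120 N. Pads are 22 mm wide; open, the fingers measure 114 mm over their backs; the gripper's body (76 mm by 85 mm) begins 54 mm behind the grasp point. The pads swing forward as they close: fully open they stand 13 mm farther back than shut.
Start: joints at [0.979, 0.286, 1.577, -0, 1.279, -0.15], TCP at [0.289, 0.61, 0.25] pointing down, gripper open.
Joint ranges: [-2.77, 2.77], [-0.9, 2.22], [0.21, 2.48], [-1.53, 4.67], [0.24, 2.81], [-2.84, 2.84]. Speed limits (rad/s): [2.79, 2.79, 3.14, 3.14, 3.14, 3.14].

## Interface

Orientations are given as a unit quaternion [x, y, z, w].
In Python, from plant import get_state, cams, ctrl gives the robot as it stands. The module is installed in compiled form; this text tells all that it offers.
- The arm moves only by the tool jog_arm, never from a script. Its argument "deltas" is text: rows parted by semicolons, each of 6 numbers parted by spaces: the shift along the world's x, y, z normalised to -1 to 1, where 1 is 0.02 m, then the turn, a rotation vector about the world's x, y, z normalised to -1 to 1, where 1 is 0.1 rad. In form: x y z ax ay az; .... A call has 1 to 20 rows; each row shifts and turns the commanded pose from where the row before left it; what a row does not reach is not made up. A row lasts 1/8 s, in which the tool goes at most 62.5 mm and 10.7 degrees, less where a joint would pass 70% of its speed; a pose out of reach is approached as far as the arm can. A call with a number of a shift or a turn outside -1 to 1 is refused whole. A call with a gripper value outside its range is refused whole. "gripper" is the opening, from 0 (shut) to 1 (fully open), set as the call begins (left out, the last holds). The fingers move at their own pace and stop on an object; "squeeze" is the grip in N (left out, the last holds). Time passes only in rows, so rows that do not move let the fingers close. It gives the time, the measured TCP pose, the force, the opening and the grip force at its end, in the units of the state.
- get_state(): the state, without advancing time (a new reading comes with each control period).
- cams.read_camera(name): name is "scene" or "side" or "wrist"; returns a dict with "color" (400x640x3 uint8, blue, green, red), "vfov" (degrees; the focal length in pixels is half the picture's height over the tangent of half this angle, whatever the lens; pixels are square), "cx", "cy" (the principal point, pixels), "rvec" (rotation vector, rad) and "tvec" (3), from world to camera coordinates, as OpenCV has them. Camera axes: x right, y down, z forward; pixel columns grow to the right and rows downward; lengths in m; the calibration is good to about 2 mm. A picture is of the moment at which its call begins. There is no depth.
- ctrl.sign_off(): hands the job in; it is judged then, once.
The state is a dict: "time": time; "qpos": joint angles; "dq": joint speeds; "joint_efforts": joint torques, N m; "eef_pos": TCP position; "tcp_rot": TCP orientation; "contact_force": force on the tool from outside, world axes, zero at the start; "wrist_torque": the same for the moment, N m; "opening": opening from 0.0 (shut) to 1.0 (fully open); "finger_force": force on a finger pad.
Only numpy, scipy, OpenCV 4.12 (cv2) and the standard library are available. Lean on these libraries where they do the work, as an engineer would, in place of code of your own. Each camera call takes 0.05 s, during which the arm holds its last target. There are 200 camera calls.

## Task

Lay out the sawn rock slab for its record photograph: set the slab, sawn face up, on the cross at the centre of the photo board with its long side along the board's long side, lay the black riser block flat in front of it (on the robot's side) with its long side parallel to the slab's, and lay the scale bar centred along the top of the riser, so that it is level with the sawn face. Put the way-up arrow to the left of the slab, pointing straight away from the robot's side of the board, and the grey reference tile to the right of the slab, both lying flat, square to the board and in line with the middle of the slab, with about 3 cm clear between the slab and each of its three neighbours. Set each thing down rather than dropping it, and leave the round core plug in the tray, the mug and the mouse where they are.

Things in the scene. Friction and masses are not known exactly. Their poses are not given: they have to be found in the camera images.
- slab: Sawn rock slab, grey sides and a paler speckled sawn face on top. 90 mm long (its x) x 50 mm wide (its y, narrowing to 36 mm in the last 7 mm at each end) x 28 mm thick (z up), about 0.33 kg. Starts lying in the tray, sawn face up. Origin: centre of its underside. Its two ends are alike.
- riser: Black plastic riser block, plain bar 100 mm (x) x 30 mm (y) x 20 mm high (z up), 0.08 kg. Starts lying in the tray. Origin: centre of its underside.
- scale: Photo scale bar: white plastic bar with alternating black bars on top, 100 mm (x) x 16 mm (y) x 8 mm thick (z up), 0.03 kg. Starts lying in the tray, marks up. Origin: centre of its underside. On the riser (20 mm) its top comes level with the slab's face (28 mm).
- arrow: White plastic way-up arrow lying flat, 8 mm thick (z up), 70 mm long: shaft 14 mm wide from the tail at x = -35 mm to x = +9 mm, then a triangular head 30 mm wide at its base (x = +9 mm), tip at x = +35 mm. Its own +x is the direction it points. 0.02 kg. Starts in the tray, pointing any way. Origin: mid-length, on the underside.
- tile: Grey reference tile: square, 40 x 40 mm, 12 mm thick (z up), grey face in a narrow black frame. 0.04 kg. Starts lying in the tray, face up. Origin: centre of its underside.
- board: Photo board: dark grey matte panel fixed on the bench, 240 mm deep (its x, away from the robot) x 280 mm wide (its y, to the left seen from the robot), 6 mm thick, with white printed corner marks and a small white cross at its centre. Turned up to 12 degrees; left, right and in front are meant along its edges, seen from the robot. Origin: centre of its underside.
- tray: Light grey shallow sample tray fixed on the bench, 260 mm (x) x 340 mm (y), rim 18 mm high, floor and walls 4 mm thick. The five things and the core plug start in it in any order, in two rows of three. It stands left or right of the robot's centre line, the board on the other side. Origin: centre of its underside.
- core: Bystander: round grey rock core plug, diameter 32 mm, 45 mm tall, standing upright in the tray among the other things. It stays there. Origin: centre of its underside.
- mug: Bystander: white mug, 82 mm across, 95 mm tall, with a handle, standing on the bench beyond the work. Origin: centre of its underside.
- mouse: Bystander: black computer mouse, 100 x 58 x 33 mm, on the bench beyond the work. Origin: centre of its underside.
Mind the look-alikes: they are no part of the job. What is shaped like the scale but blue or brown is not meant. What is shaped like the slab but red is not meant.

How it is judged:
At the end, for the whole second after the job is handed in: Slab within 12 mm of the board centre; riser, arrow and tile 30 mm clear of it on their sides (each 15 mm either way, and along it); scale within 12 mm along, 8 mm across on the riser; all aligned within 0.15 rad, arrow pointing away, flat (0.1 rad), at rest (x of slab in the frame of board between -0.012 and 0.012 m and y of slab in the frame of board between -0.012 and 0.012 m and angle between the x axis of slab and the y axis of board, either way round below 0.15 rad and z of slab in the frame of board between 0.003 and 0.009 m and z of riser in the frame of board between 0.003 and 0.009 m and z of arrow in the frame of board between 0.003 and 0.009 m and z of tile in the frame of board between 0.003 and 0.009 m and x of riser in the frame of board below -0.04 m and horizontal distance between riser and slab between 0.055 and 0.085 m and x of riser in the frame of slab between -0.015 and 0.015 m and angle between the x axis of riser and the x axis of slab, either way round below 0.15 rad and x of scale in the frame of riser between -0.012 and 0.012 m and y of scale in the frame of riser between -0.008 and 0.008 m and z of scale in the frame of riser between 0.017 and 0.023 m and angle between the x axis of scale and the x axis of riser, either way round below 0.15 rad and y of arrow in the frame of board above 0.05 m and y of slab in the frame of arrow between -0.105 and -0.075 m and x of slab in the frame of arrow between -0.015 and 0.015 m and angle between the x axis of arrow and the x axis of board, either way round below 0.15 rad and y of tile in the frame of board below -0.05 m and horizontal distance between tile and slab between 0.08 and 0.11 m and y of tile in the frame of slab between -0.015 and 0.015 m and (angle between the x axis of tile and the x axis of board, either way round below 0.15 rad or angle between the x axis of tile and the y axis of board, either way round below 0.15 rad) and angle between each of slab, riser, scale, arrow, tile's own z axis and vertical below 0.1 rad and linear speed of each of slab, riser, scale, arrow, tile below 0.02 m/s); the robot touches nothing.
It fails at once if one of the five things is dropped (it falls freely faster than 0.6 m/s, a drop of about 18 mm) ((linear speed of slab above 0.6 m/s and contact force between the fingers and slab below 0.05 N) or (linear speed of riser above 0.6 m/s and contact force between the fingers and riser below 0.05 N) or (linear speed of scale above 0.6 m/s and contact force between the fingers and scale below 0.05 N) or (linear speed of arrow above 0.6 m/s and contact force between the fingers and arrow below 0.05 N) or (linear speed of tile above 0.6 m/s and contact force between the fingers and tile below 0.05 N)).
It fails at once if the core plug, the mug or the mouse is shifted by more than 20 mm or the plug or mug is tipped over (distance of any of core, mug, mouse from where it was at the start of the episode above 0.02 m or angle between any of core, mug's own z axis and vertical above 0.5 rad).
It also fails if it takes over 112 s, if anything falls off the work surface, if the arm or the gripper's body presses on something with over 40 N, if the wrist force passes 120 N, or if a joint passes its speed limit or range.

## Working session

There is one attempt and no reset: what is moved stays moved. The work goes in short steps, Python scripts to look and compute and a tool call to move; the robot and the scene stay as the last step left them, time stands still between calls to the robot, and variables do not carry over. Pictures are saved under pics/ and viewed, at most 14 in all, crops included, and the job is handed in when it is done.

Besides the shell and the picture viewer there is one more tool, called after "Emit:" in YAML: its name, and indented under it one key for each argument. jog_arm: Moves the arm, as the interface text tells. Its arguments: {"type":"object","properties":{"deltas":{"type":"string"},"gripper":{"type":"number"},"squeeze":{"type":"number"}},"required":["deltas"]}

```bash
mkdir -p pics; cat > h.py <<'E'
import numpy as np, cv2
from plant import get_state, cams, ctrl
def grab(n,save=None):
    c=cams.read_camera(n)
    if save: cv2.imwrite('pics/'+save,c['color'])
    return c
def K(c):
    f=200/np.tan(np.radians(c['vfov'])/2); return np.array([[f,0,c['cx']],[0,f,c['cy']],[0,0,1]])
def ray(c,uv):
    R=cv2.Rodrigues(np.array(c['rvec'],float))[0]; t=np.array(c['tvec'],float).reshape(3)
    d=np.c_[np.asarray(uv,float).reshape(-1,2),np.ones(np.asarray(uv).size//2)]@np.linalg.inv(K(c)).T@R
    return -R.T@t,d
def onz(c,uv,z):
    o,d=ray(c,uv); return o+d*((z-o[2])/d[:,2])[:,None]
def proj(c,p):
    return cv2.projectPoints(np.asarray(p,float).reshape(-1,3),np.array(c['rvec'],float),np.array(c['tvec'],float),K(c),None)[0].reshape(-1,2)
E
python3 - <<'E'
from h import *
import pickle
d={}
for n in('scene','side','wrist'):
    d[n]=c=grab(n,n+'0.png'); print(n,c['vfov'],c['cx'],c['cy'],ray(c,[[320,200]]))
pickle.dump(d,open('c0.pkl','wb')); print(get_state())
E
```

```text
scene 42.126815150622555 315.07769652039684 201.10269962787547 (array([ 1.38697091, -0.87946772,  0.9001782 ]), array([[-0.54281389,  0.58234306, -0.60524705]]))
side 55.72233437328637 320.7514175903269 196.41919571926948 (array([ 0.30707495, -0.73880563,  0.66362105]), array([[ 0.30814353,  0.67359303, -0.67187314]]))
wrist 61.188798991870506 316.8357152854583 202.51312744097208 (array([0.22550469, 0.63794901, 0.37360496]), array([[ 0.23703679, -0.10437823, -0.96595106]]))
{'time': 0.15, 'qpos': array([ 9.78943901e-01,  2.87022868e-01,  1.57788707e+00,  5.74330763e-06,
        1.27860129e+00, -1.49966008e-01]), 'dq': array([-0.00053147, -0.00356593, -0.00392714,  0.00264501, -0.00214329,
        0.00253557]), 'joint_efforts': array([-3.45459648e-04, -4.06603754e+01, -2.93138856e+01, -2.17009656e-04,
        3.94652525e-03, -1.06123306e-05]), 'eef_pos': array([0.28833283, 0.60977161, 0.24919933]), 'tcp_rot': array([ 2.19150710e-01,  9.75690548e-01, -8.93055490e-04, -3.50267517e-04]), 'contact_force': array([-0.04412716,  0.00417416, -0.25802315]), 'wrist_torque': array([ 0.02316092,  0.02725944, -0.03816191]), 'finger_force': 0.0, 'opening': 0.9963440050063325}
```

View pics/scene0.png

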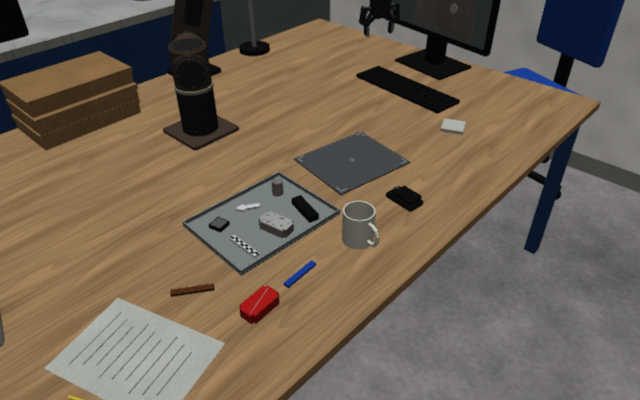

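View pics/wrist0.png

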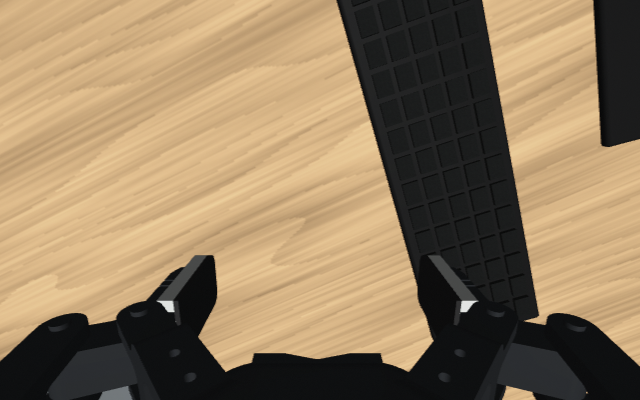

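The scene picture shows the board around (352,160) and the tray around (262,222). In the tray: core (278,186), riser (305,208), slab (276,223), arrow (248,207), tile (219,224) and checkered scale (244,245). Mug is at (358,225) and mouse at (404,197). The wrist sees only bench and keyboard.

Look-alikes:
- **Scale (244,245):** blue bar (300,273) and brown bar (192,290), both outside the tray, so not meant.
- **Slab (276,223):** red block (260,303), outside the tray, so not meant.
- **Riser (305,208):** the black mouse (404,197) is the only thing close to it.

View pics/side0.png

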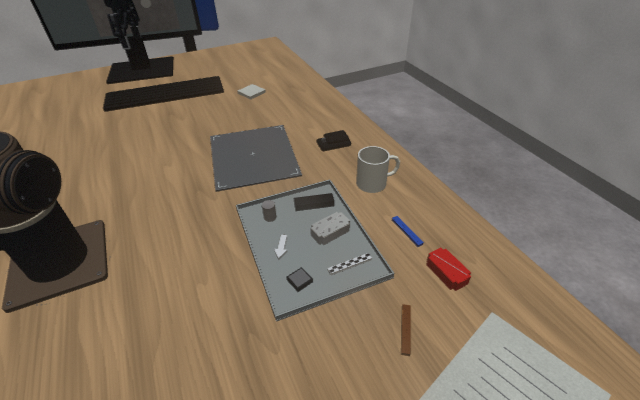

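```bash
python3 - <<'E'
from h import *
import pickle
d=pickle.load(open('c0.pkl','rb'));c=d['scene']
for n,uv,z in [('boardcross',(352,160),.006),('core',(278,181),.049),('riser',(304,206),.024),('slab',(276,219),.032),('arrow',(248,207),.012),('tile',(219,222),.016),('scale',(244,245),.012),('mouse',(404,193),.03),('mugbase',(358,243),0),
 ('tray corners',[(184,222),(240,268),(339,212),(278,174)],.018),('board corners',[(295,159),(362,133),(409,159),(346,190)],.006)]:
    print(n,onz(c,uv,z).round(3).tolist())
cv2.imwrite('pics/crop0.png',cv2.resize(c['color'][165:275,175:345],None,fx=4,fy=4,interpolation=cv2.INTER_CUBIC))
E
```

```text
boardcross [[0.518, 0.202, 0.006]]
core [[0.474, -0.075, 0.049]]
riser [[0.587, -0.086, 0.024]]
slab [[0.579, -0.183, 0.032]]
arrow [[0.464, -0.184, 0.012]]
tile [[0.46, -0.282, 0.016]]
scale [[0.576, -0.294, 0.012]]
mouse [[0.759, 0.141, 0.03]]
mugbase [[0.777, -0.082, 0.0]]
tray corners [[0.393, -0.347, 0.018], [0.637, -0.358, 0.018], [0.671, -0.035, 0.018], [0.415, -0.021, 0.018]]
board corners [[0.38, 0.085, 0.006], [0.434, 0.356, 0.006], [0.648, 0.328, 0.006], [0.608, 0.067, 0.006]]
```

View pics/crop0.png

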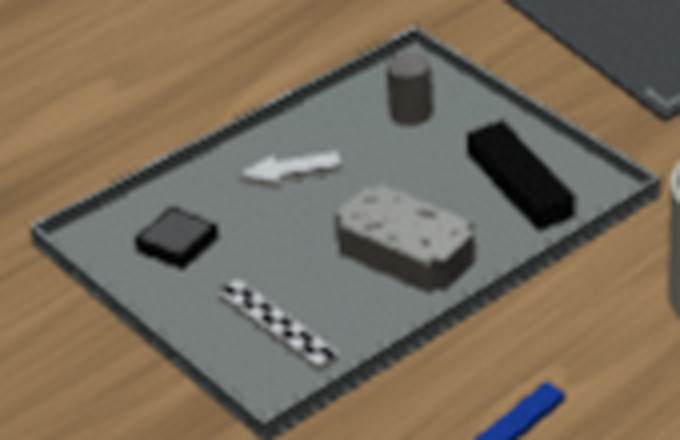

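The side view agrees: core (268,210), riser (314,201), slab (330,227), arrow (281,245), tile (300,279) and checkered scale (350,263) are all in the tray. The look-alikes are outside it: blue (407,231), red (448,268), brown (406,330). The close crop confirms which things I want. Next I'll move the wrist camera over the board.

Emit:
jog_arm:
  deltas: ".53 -.95 .2 0 0 -.56;.53 -.95 .2 0 0 -.56;.53 -.95 .2 0 0 -.56;.53 -.95 .2 0 0 -.56;.53 -.95 .2 0 0 -.56;.53 -.95 .2 0 0 -.56;.53 -.95 .2 0 0 -.56;.53 -.95 .2 0 0 -.56;.53 -.95 .2 0 0 -.56;.53 -.95 .2 0 0 -.56;.53 -.95 .2 0 0 -.56;.53 -.95 .2 0 0 -.56;.53 -.95 .2 0 0 -.56;.53 -.95 .2 0 0 -.56;.53 -.95 .2 0 0 -.56;.53 -.95 .2 0 0 -.56;.53 -.95 .2 0 0 -.56;.53 -.95 .2 0 0 -.56;.53 -.95 .2 0 0 -.56;.53 -.95 .2 0 0 -.56"

```text
time: 2.65
eef_pos: [0.501, 0.2289, 0.3306]
tcp_rot: [0.705, 0.709, 0.0, 0.0]
contact_force: [0.4, 0.1, 0.3]
opening: 0.998
finger_force: 0.0
```

```bash
python3 - <<'E'
from h import *
import pickle
c=grab('wrist','w1.png'); pickle.dump(c,open('w1.pkl','wb')); s=get_state(); print(s['eef_pos'],s['tcp_rot'],s['qpos'])
E
```

```text
[0.5023077  0.22704666 0.33121242] [7.06292536e-01 7.07918928e-01 1.44726281e-04 1.27470099e-03] [ 0.24130382 -0.04110954  1.78949827 -0.00206264  1.39163462  0.23936974]
```

Emit:
jog_arm:
  deltas: ".1 -.95 0 0 0 0;.1 -.95 0 0 0 0;.1 -.95 0 0 0 0;.1 -.95 0 0 0 0;.1 -.95 0 0 0 0;.1 -.95 0 0 0 0;.1 -.95 0 0 0 0;.1 -.95 0 0 0 0;.1 -.95 0 0 0 0;.1 -.95 0 0 0 0;.1 -.95 0 0 0 0;.1 -.95 0 0 0 0;.1 -.95 0 0 0 0;.1 -.95 0 0 0 0;.1 -.95 0 0 0 0;.1 -.95 0 0 0 0;.1 -.95 0 0 0 0;0 0 0 0 0 0;0 0 0 0 0 0"

```text
time: 5.08
eef_pos: [0.5345, -0.0927, 0.3302]
tcp_rot: [0.704, 0.71, 0.0, -0.0]
contact_force: [0.5, 0.4, -0.4]
opening: 1.002
finger_force: 0.0
```

```bash
python3 - <<'E'
from h import *
import pickle
c=grab('wrist','w2.png'); pickle.dump(c,open('w2.pkl','wb')); s=get_state(); print(s['eef_pos'],s['tcp_rot'],s['qpos'])
a=cv2.imread('pics/w1.png');b=cv2.imread('pics/w2.png')
cv2.imwrite('pics/w12.png',cv2.resize(np.vstack([a[:,:],b]),None,fx=.75,fy=.75,interpolation=cv2.INTER_AREA))
E
```

```text
[ 0.53451985 -0.09240067  0.33028872] [ 7.03770566e-01  7.10427301e-01  9.76386304e-05 -1.77163467e-04] [-3.58413140e-01 -6.03689176e-02  1.80963340e+00  3.28544970e-04
  1.39257135e+00 -3.67885505e-01]
```

View pics/w12.png

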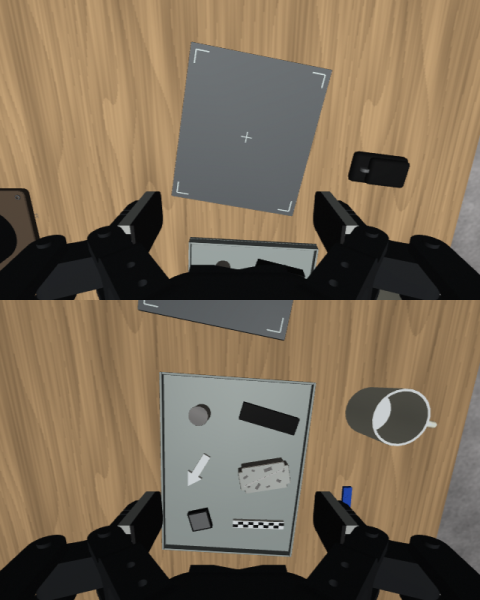

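The upper half of the view (0.75 scale) shows the board cross at (246,137) and its corner marks at (200,54), (320,78), (181,188) and (286,207). The lower half shows the tray with core (199,414), riser (269,418), arrow pointing down-left (199,470), slab (264,475), tile (200,520) and scale (258,524). Now I'll measure them.

```bash
cat > seg.py <<'E'
from h import *
def blob(g,m,seed,r=70):
    """contour of the masked component nearest to the seed"""
    w=np.zeros_like(m); u,v=map(int,seed); w[max(0,v-r):v+r,max(0,u-r):u+r]=m[max(0,v-r):v+r,max(0,u-r):u+r]
    cs=[k for k in cv2.findContours(w,cv2.RETR_EXTERNAL,cv2.CHAIN_APPROX_NONE)[0] if cv2.contourArea(k)>40]
    return min(cs,key=lambda k:-cv2.pointPolygonTest(k,(float(u),float(v)),True)) if cs else None
def rect(c,k,z):
    p=onz(c,k.reshape(-1,2),z)[:,:2].astype(np.float32)
    (cx,cy),(w,h),a=cv2.minAreaRect(p*1000); 
    if w<h: w,h,a=h,w,a+90
    return (cx/1000,cy/1000),(round(w,1),round(h,1)),(a+90)%180-90
E
python3 - <<'E'
from seg import *
import pickle
c=pickle.load(open('w1.pkl','rb'));g=cv2.cvtColor(c['color'],cv2.COLOR_BGR2GRAY)
hsv=cv2.cvtColor(c['color'],cv2.COLOR_BGR2HSV)
m=((hsv[...,1]<60)&(g>50)&(g<150)).astype(np.uint8); m=cv2.morphologyEx(m,cv2.MORPH_CLOSE,np.ones((7,7)))
k=blob(g,m,(335,160),200); print('board',rect(c,k,.006))
print('cross',onz(c,[(328,183)],.006))
p=g[170:197,315:342]; ys,xs=np.nonzero(p>p.max()-60); print('cross px',xs.mean()+315,ys.mean()+170,onz(c,[(xs.mean()+315,ys.mean()+170)],.006))
c=pickle.load(open('w2.pkl','rb'));g=cv2.cvtColor(c['color'],cv2.COLOR_BGR2GRAY)
print('tray grey',g[180,300], 'riser',g[157,359],'slab',g[240,345],'slabside',g[209,350],'arrow',g[228,266],'tile',g[293,267],'tileframe',g[283,256])
dark=(g<60).astype(np.uint8); br=(g>175).astype(np.uint8)
import sys
k=blob(g,dark,(359,157),60); print('riser',rect(c,k,.022))
cv2.imwrite('pics/z.png',cv2.resize(c['color'][100:330,220:420],None,fx=3,fy=2.6,interpolation=cv2.INTER_CUBIC))
E
```

```text
board ((0.5142049560546875, 0.19954685974121095), (279.9, 239.7), 79.66680908203125)
cross [[0.51411761 0.1986554  0.006     ]]
cross px 327.6666666666667 182.45454545454547 [[0.5136552  0.19940803 0.006     ]]
tray grey 156 riser 24 slab 170 slabside 150 arrow 206 tile 94 tileframe 4
riser ((0.585942626953125, -0.0858897705078125), (99.8, 30.9), -15.890350341796875)
```

View pics/z.png

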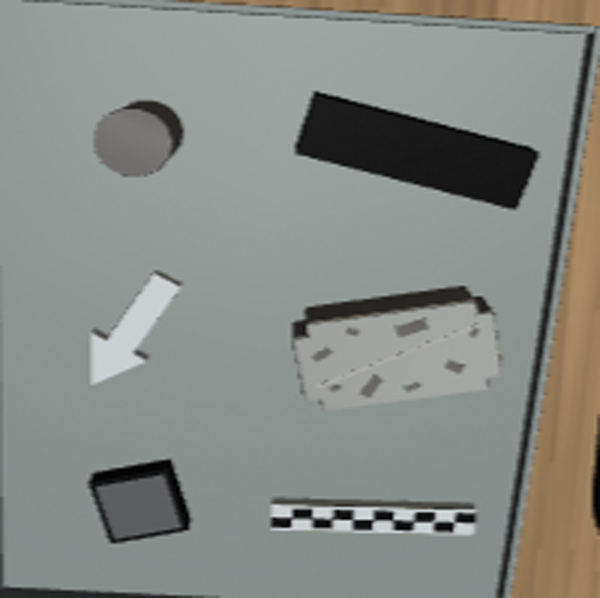

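The crop (×3, ×2.6 from (220,100)) shows the slab's top face spanning (295,300)–(500,410), its dark side above it, the arrow tip at (92,385) and tail at (168,277), the tile face at (142,507) and the scale at (373,520).

```bash
python3 - <<'E'
from seg import *
import pickle
c=pickle.load(open('w2.pkl','rb'));I=c['color'].astype(int);g=cv2.cvtColor(c['color'],cv2.COLOR_BGR2GRAY)
f=lambda x,y:(x/3+220,y/2.6+100)
for n,(x,y) in dict(tray=(230,250),trayb=(250,430),slab=(340,370),slab2=(450,335),side=(390,300),arrow=(140,315),white=(283,508)).items():
    u,v=map(int,f(x,y)); print(n,I[v,u])
br=I[...,0]-I[...,2]
top=((np.abs(br)<6)&(g>75)).astype(np.uint8)
top=cv2.morphologyEx(top,cv2.MORPH_CLOSE,np.ones((5,5)));top=cv2.morphologyEx(top,cv2.MORPH_OPEN,np.ones((3,3)))
k=blob(g,top,f(395,355),60); 
if k is not None: print('slab',rect(c,k,.032),cv2.contourArea(k))
def P(x,y,z): return onz(c,[f(x,y)],z)[0,:2].round(4)
m=(g>185).astype(np.uint8); k=blob(g,m,f(130,335),40); print('arrow rect',rect(c,k,.012))
M=cv2.moments(k); print('centroid',onz(c,[(M['m10']/M['m00'],M['m01']/M['m00'])],.012)[0], 'tip',P(92,385,.012),'tail',P(165,277,.012),P(182,285,.012),P(157,272,.012))
m=((g>60)&(g<125)).astype(np.uint8); k=blob(g,m,f(142,507),22); print('tile face',rect(c,k,.016))
m=((g>185)|(g<60)).astype(np.uint8);m=cv2.morphologyEx(m,cv2.MORPH_CLOSE,np.ones((3,3))); k=blob(g,m,f(373,520),60); print('scale',rect(c,k,.012))
print('riser corners', [P(x,y,.024) for x,y in [(315,91),(540,152),(516,209),(295,153)]])
print('slab corners',[P(x,y,.032) for x,y in [(325,410),(488,388),(470,298),(307,320)]])
print('core',P(135,142,.049),'radius pt',P(95,142,.049))
E
```

```text
tray [154 156 148]
trayb [144 146 138]
slab [157 161 158]
slab2 [168 171 169]
side [34 36 38]
arrow [209 207 202]
white [208 206 201]
slab ((0.574785888671875, -0.19247268676757812), (172.7, 152.1), 89.34418487548828) 13053.5
arrow rect ((0.4572090454101562, -0.18385816955566406), (66.3, 25.7), 67.42709350585938)
centroid [ 0.45887416 -0.18435562  0.012     ] tip [ 0.4401 -0.2161] tail [ 0.4759 -0.1547] [ 0.4835 -0.159 ] [ 0.4723 -0.152 ]
tile face ((0.4596811218261719, -0.28739306640625), (33.8, 33.5), 13.12472915649414)
scale ((0.5744060668945312, -0.29607760620117185), (98.2, 16.5), -1.4197235107421875)
riser corners [array([ 0.5423, -0.0574]), array([ 0.6383, -0.0859]), array([ 0.6301, -0.1145]), array([ 0.5342, -0.0874])]
slab corners [array([ 0.5491, -0.2206]), array([ 0.6221, -0.2075]), array([ 0.6113, -0.1587]), array([ 0.5403, -0.1711])]
core [ 0.4702 -0.0793] radius pt [ 0.4542 -0.0795]
```

Measured poses, all with sensible sizes:

| Thing | x, y (m) | yaw | Size check |
|---|---|---|---|
| Board | (.514, .1995) | −10.3° | 280×240 |
| Slab | (.581, −.190) | 10° | |
| Riser | (.586, −.086) | −16° | 100×31 |
| Arrow | (.459, −.186) | −122° | |
| Tile | (.460, −.287) | 13° | |
| Scale | (.574, −.296) | −1.4° | 98×16.5 |

Slab first.

Emit:
jog_arm:
  deltas: ".155 -.325 -.767 0 0 -.937;.155 -.325 -.767 0 0 -.937;.155 -.325 -.767 0 0 -.937;.155 -.325 -.767 0 0 -.937;.155 -.325 -.767 0 0 -.937;.155 -.325 -.767 0 0 -.937;.155 -.325 -.767 0 0 -.937;.155 -.325 -.767 0 0 -.937;.155 -.325 -.767 0 0 -.937;.155 -.325 -.767 0 0 -.937;.155 -.325 -.767 0 0 -.937;.155 -.325 -.767 0 0 -.937;.155 -.325 -.767 0 0 -.937;.155 -.325 -.767 0 0 -.937;.155 -.325 -.767 0 0 -.937;0 0 0 0 0 0;0 0 0 0 0 0"
  gripper: 0.85
  squeeze: 40

```text
time: 7.25
eef_pos: [0.5814, -0.1898, 0.1008]
tcp_rot: [0.996, 0.088, 0.0, 0.0]
contact_force: [0.2, 0.3, 0.4]
opening: 0.849
finger_force: 0.0
```

```bash
cat >> h.py <<'E'
def st():
    s=get_state(); x,y,z,w=s['tcp_rot']; from scipy.spatial.transform import Rotation as R
    r=R.from_quat([x,y,z,w]).as_matrix(); print('t',round(s['time'],2),'pos',s['eef_pos'].round(4),'close ang',round(np.degrees(np.arctan2(r[1,1],r[0,1])),2),'q6',s['qpos'][5].round(2),'tilt',r[:2,2].round(4),'open',round(s['opening'],3),'F',s['contact_force'].round(1),round(s['finger_force'],1)); return s
E
python3 - <<'E'
from h import *
st(); grab('wrist','w3.png')
E
```

```text
t 7.25 pos [ 0.5814 -0.1898  0.1008] close ang -79.9 q6 0.91 tilt [ 0.0006 -0.0002] open 0.849 F [0.2 0.3 0.4] 0.0
```

View pics/w3.png

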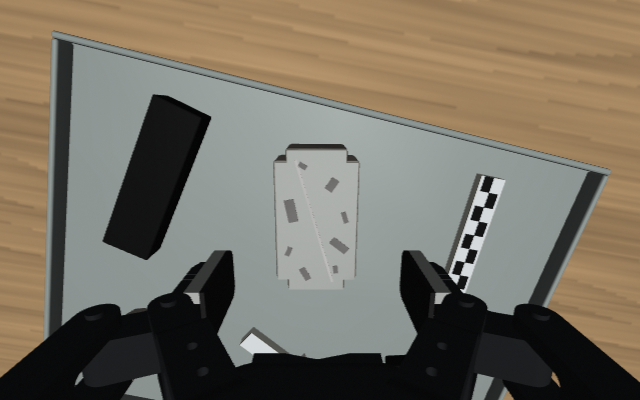

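The slab sits centred between the pads (columns 235 to 403, slab centre column 316). Descending and gripping.

Emit:
jog_arm:
  deltas: "0 0 -.8 0 0 0;0 0 -.8 0 0 0;0 0 -.8 0 0 0;0 0 -.8 0 0 0;0 0 -.6 0 0 0;0 0 0 0 0 0;0 0 0 0 0 0"

```text
time: 8.18
eef_pos: [0.5815, -0.1906, 0.0246]
tcp_rot: [0.996, 0.087, 0.0, 0.0]
contact_force: [-0.0, -1.0, -0.5]
opening: 0.851
finger_force: 0.0
```

Emit:
jog_arm:
  deltas: "0 0 0 0 0 0;0 0 0 0 0 0;0 0 0 0 0 0;0 0 0 0 0 0;0 0 0 0 0 0;0 0 0 0 0 0"
  gripper: 0
  squeeze: 50

```text
time: 8.93
eef_pos: [0.5819, -0.1906, 0.0254]
tcp_rot: [0.996, 0.087, 0.001, 0.0]
contact_force: [-0.3, 1.3, 5.6]
opening: 0.576
finger_force: 56.1
```

Emit:
jog_arm:
  deltas: "0 0 .4 0 0 0;0 0 .7 0 0 0;0 0 .9 0 0 0;0 0 .9 0 0 0;0 0 .9 0 0 0;0 0 0 0 0 0;0 0 0 0 0 0"

```text
time: 9.8
eef_pos: [0.5807, -0.1901, 0.1]
tcp_rot: [0.996, 0.087, -0.0, -0.0]
contact_force: [-0.2, -0.5, -4.4]
opening: 0.577
finger_force: 55.3
```

```bash
python3 - <<'E'
from h import *
st(); c=grab('wrist','w4.png'); print(proj(c,[[.5810,-.19,.032+.076]]))
E
```

```text
t 9.8 pos [ 0.5807 -0.1901  0.1   ] close ang -80.01 q6 0.91 tilt [-0.0006  0.0003] open 0.577 F [-0.2 -0.5 -4.4] 55.3
[[315.1489421  285.33055834]]
```

View pics/w4.png

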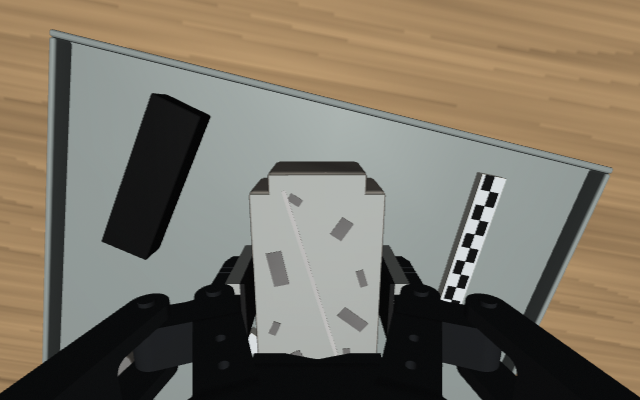

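The slab is held squarely: its face is at (317,265) between the pads, at opening 0.577, which matches 50 mm. Carrying it to the board.

Emit:
jog_arm:
  deltas: "-.167 .974 0 0 0 .608;-.167 .974 0 0 0 .608;-.167 .974 0 0 0 .608;-.167 .974 0 0 0 .608;-.167 .974 0 0 0 .608;-.167 .974 0 0 0 .608;-.167 .974 0 0 0 .608;-.167 .974 0 0 0 .608;-.167 .974 0 0 0 .608;-.167 .974 0 0 0 .608;-.167 .974 0 0 0 .608;-.167 .974 0 0 0 .608;-.167 .974 0 0 0 .608;-.167 .974 0 0 0 .608;-.167 .974 0 0 0 .608;-.167 .974 0 0 0 .608;-.167 .974 0 0 0 .608;-.167 .974 0 0 0 .608;-.167 .974 0 0 0 .608;-.167 .974 0 0 0 .608"

```text
time: 12.35
eef_pos: [0.5141, 0.2006, 0.1002]
tcp_rot: [0.767, 0.642, 0.0, 0.0]
contact_force: [0.4, -0.1, -4.6]
opening: 0.572
finger_force: 55.1
```

Emit:
jog_arm:
  deltas: "0 0 0 0 0 0;0 0 -.8 0 0 0;0 0 -.8 0 0 0;0 0 -.8 0 0 0;0 0 -.7 0 0 0;0 0 -.3 0 0 0;0 0 0 0 0 0;0 0 0 0 0 0"

```text
time: 13.35
eef_pos: [0.5149, 0.1994, 0.0328]
tcp_rot: [0.768, 0.64, 0.001, 0.0]
contact_force: [0.2, -0.4, -3.8]
opening: 0.576
finger_force: 55.1
```

Emit:
jog_arm:
  deltas: "0 0 -.13 0 0 0;0 0 -.12 0 0 0;0 0 0 0 0 0;0 0 0 0 0 0"

```text
time: 13.85
eef_pos: [0.5145, 0.1994, 0.0274]
tcp_rot: [0.768, 0.64, 0.0, 0.0]
contact_force: [0.0, 0.1, -2.7]
opening: 0.576
finger_force: 55.2
```

```bash
python3 -c "
from h import *
st()"
```

```text
t 13.85 pos [0.5145 0.1994 0.0274] close ang -10.35 q6 0.37 tilt [0.0005 0.0002] open 0.576 F [ 0.   0.1 -2.7] 55.2
```

Emit:
jog_arm:
  deltas: "0 0 -.04 0 0 0;0 0 0 0 0 0"

```text
time: 14.1
eef_pos: [0.5145, 0.1994, 0.0273]
tcp_rot: [0.768, 0.641, -0.0, 0.0]
contact_force: [-3.6, -2.2, 6.5]
opening: 0.576
finger_force: 56.1
```

Emit:
jog_arm:
  deltas: "0 0 0 0 0 0;0 0 0 0 0 0;0 0 0 0 0 0;0 0 .3 0 0 0;0 0 .8 0 0 0;0 0 1 0 0 0;0 0 1 0 0 0;0 0 1 0 0 0"
  gripper: 0.75

```text
time: 15.1
eef_pos: [0.5147, 0.1994, 0.1105]
tcp_rot: [0.768, 0.641, 0.001, 0.0]
contact_force: [-0.8, 0.4, -0.1]
opening: 0.747
finger_force: 0.0
```

Emit:
jog_arm:
  deltas: ".198 -.793 0 0 0 .818;.198 -.793 0 0 0 .818;.198 -.793 0 0 0 .818;.198 -.793 0 0 0 .818;.198 -.793 0 0 0 .818;.198 -.793 0 0 0 .818;.198 -.793 0 0 0 .818;.198 -.793 0 0 0 .818;.198 -.793 0 0 0 .818;.198 -.793 0 0 0 .818;.198 -.793 0 0 0 .818;.198 -.793 0 0 0 .818;.198 -.793 0 0 0 .818;.198 -.793 0 0 0 .818;.198 -.793 0 0 0 .818;.198 -.793 0 0 0 .818;.198 -.793 0 0 0 .818;.198 -.793 0 0 0 .818;0 0 0 0 0 0;0 0 0 0 0 0"
  gripper: 0.58

```text
time: 17.6
eef_pos: [0.5855, -0.0858, 0.109]
tcp_rot: [0.14, 0.99, 0.0, 0.0]
contact_force: [-0.2, -0.1, -0.1]
opening: 0.578
finger_force: 0.0
```

```bash
python3 - <<'E'
from seg import *
st(); c=grab('scene','s1.png'); 
import pickle
c2=grab('wrist','w5.png'); g=cv2.cvtColor(c2['color'],cv2.COLOR_BGR2GRAY)
print(proj(c2,[[.586,-.086,.024]]))
v=np.vstack([cv2.resize(c['color'][120:280,175:425],(640,410),interpolation=cv2.INTER_CUBIC)[:,:],c2['color']])
cv2.imwrite('pics/v1.png',cv2.resize(v,None,fx=.73,fy=.73,interpolation=cv2.INTER_AREA))
E
```

```text
t 17.6 pos [ 0.5855 -0.0858  0.109 ] close ang 73.96 q6 -1.61 tilt [0.0004 0.0001] open 0.578 F [-0.2 -0.1 -0.1] 0.0
[[318.65662255 220.0479145 ]]
```

View pics/v1.png

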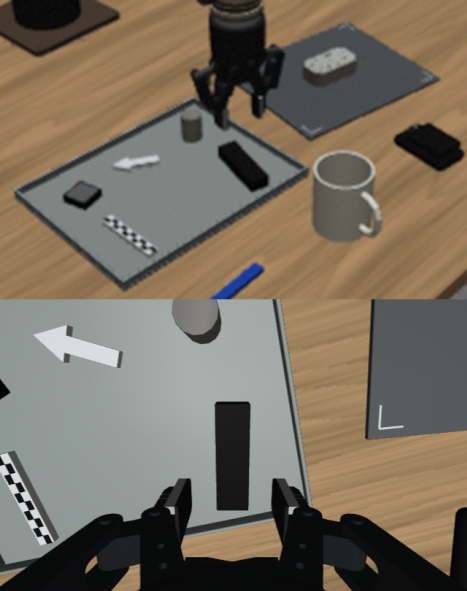

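The upper view shows the slab on the board at (330,65). The lower view shows the riser centred between the pads at (233,456), as predicted. Descending.

Emit:
jog_arm:
  deltas: "0 0 -.9 0 0 0;0 0 -.9 0 0 0;0 0 -.9 0 0 0;0 0 -.9 0 0 0;0 0 -.6 0 0 0;0 0 0 0 0 0;0 0 0 0 0 0"

```text
time: 18.58
eef_pos: [0.5861, -0.0864, 0.0249]
tcp_rot: [0.139, 0.99, -0.0, 0.001]
contact_force: [1.3, -0.1, -0.4]
opening: 0.58
finger_force: 0.0
```

Emit:
jog_arm:
  deltas: "0 0 0 0 0 0;0 0 0 0 0 0;0 0 0 0 0 0;0 0 0 0 0 0;0 0 0 0 0 0;0 0 0 0 0 0"
  gripper: 0
  squeeze: 40

```text
time: 19.32
eef_pos: [0.5865, -0.0865, 0.0256]
tcp_rot: [0.139, 0.99, -0.0, 0.001]
contact_force: [-0.5, 0.2, 6.2]
opening: 0.339
finger_force: 41.0
```

Emit:
jog_arm:
  deltas: "0 0 .4 0 0 0;0 0 .7 0 0 0;0 0 .9 0 0 0;0 0 .9 0 0 0;0 0 .9 0 0 0;0 0 0 0 0 0;0 0 0 0 0 0"

```text
time: 20.2
eef_pos: [0.5852, -0.0861, 0.1002]
tcp_rot: [0.139, 0.99, 0.0, -0.0]
contact_force: [-0.0, 0.0, -1.2]
opening: 0.34
finger_force: 40.4
```

```bash
python3 -c "
from h import *
st()"
```

```text
t 20.2 pos [ 0.5852 -0.0861  0.1002] close ang 74.02 q6 -1.61 tilt [-0.0005  0.0002] open 0.34 F [-0.   0.  -1.2] 40.4
```

Emit:
jog_arm:
  deltas: "-.389 .828 0 0 0 -.818;-.389 .828 0 0 0 -.818;-.389 .828 0 0 0 -.818;-.389 .828 0 0 0 -.818;-.389 .828 0 0 0 -.818;-.389 .828 0 0 0 -.818;-.389 .828 0 0 0 -.818;-.389 .828 0 0 0 -.818;-.389 .828 0 0 0 -.818;-.389 .828 0 0 0 -.818;-.389 .828 0 0 0 -.818;-.389 .828 0 0 0 -.818;-.389 .828 0 0 0 -.818;-.389 .828 0 0 0 -.818;-.389 .828 0 0 0 -.818;-.389 .828 0 0 0 -.818;-.389 .828 0 0 0 -.818;-.389 .828 0 0 0 -.818;0 0 0 0 0 0;0 0 0 0 0 0"

```text
time: 22.7
eef_pos: [0.4454, 0.2115, 0.0999]
tcp_rot: [0.768, 0.641, -0.001, -0.0]
contact_force: [0.9, -0.6, -0.5]
opening: 0.34
finger_force: 40.3
```

```bash
python3 - <<'E'
from seg import *
st(); c=grab('wrist','w6.png'); print(proj(c,[[.514,.1995,.034]]))
E
```

```text
t 22.7 pos [0.4454 0.2115 0.0999] close ang -10.26 q6 0.42 tilt [-0.0009 -0.0005] open 0.34 F [ 0.9 -0.6 -0.5] 40.3
[[437.12926503 223.78591065]]
```

View pics/w6.png

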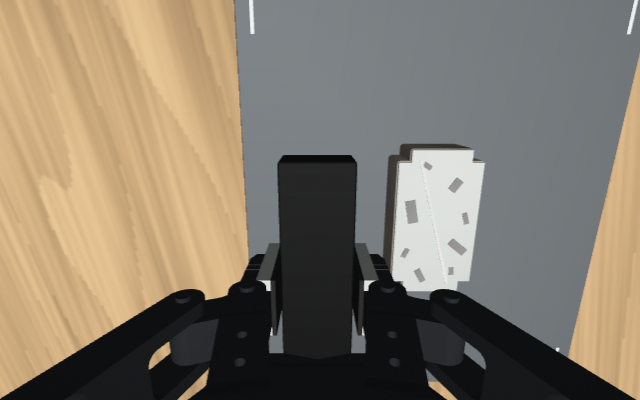

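The riser is held at (316,250). The slab's face is centred near (440,220), against a predicted (437,224), so the slab is on the cross. Setting the riser down.

Emit:
jog_arm:
  deltas: "-.015 .025 -.8 0 0 0;0 0 -.8 0 0 0;0 0 -.8 0 0 0;0 0 -.6 0 0 0;0 0 -.35 0 0 0;0 0 -.2 0 0 0;0 0 -.06 0 0 0;0 0 -.04 0 0 0;0 0 0 0 0 0"

```text
time: 23.88
eef_pos: [0.4455, 0.2125, 0.0278]
tcp_rot: [0.768, 0.641, 0.0, 0.0]
contact_force: [0.9, 1.0, -0.5]
opening: 0.338
finger_force: 40.3
```

```bash
python3 -c "
from h import *
st()"
```

```text
t 23.88 pos [0.4455 0.2125 0.0278] close ang -10.34 q6 0.42 tilt [0.0008 0.0002] open 0.338 F [ 0.9  1.  -0.5] 40.3
```

Emit:
jog_arm:
  deltas: "0 0 -.03 0 0 0;0 0 0 0 0 0"

```text
time: 24.12
eef_pos: [0.4455, 0.2125, 0.0275]
tcp_rot: [0.768, 0.641, 0.0, 0.0]
contact_force: [-2.1, -0.4, 5.4]
opening: 0.341
finger_force: 41.0
```

Emit:
jog_arm:
  deltas: "0 0 0 0 0 0;0 0 0 0 0 0;0 0 0 0 0 0;0 0 .3 0 0 0;0 0 .8 0 0 0;0 0 1 0 0 0;0 0 1 0 0 0;0 0 1 0 0 0"
  gripper: 0.5

```text
time: 25.12
eef_pos: [0.4456, 0.2125, 0.1108]
tcp_rot: [0.768, 0.641, 0.001, 0.0]
contact_force: [-0.4, 0.6, 0.7]
opening: 0.499
finger_force: 0.0
```

Emit:
jog_arm:
  deltas: ".23 -.908 0 0 0 -.505;.23 -.908 0 0 0 -.505;.23 -.908 0 0 0 -.505;.23 -.908 0 0 0 -.505;.23 -.908 0 0 0 -.505;.23 -.908 0 0 0 -.505;.23 -.908 0 0 0 -.505;.23 -.908 0 0 0 -.505;.23 -.908 0 0 0 -.505;.23 -.908 0 0 0 -.505;.23 -.908 0 0 0 -.505;.23 -.908 0 0 0 -.505;.23 -.908 0 0 0 -.505;.23 -.908 0 0 0 -.505"
  gripper: 0.42

```text
time: 26.88
eef_pos: [0.5099, -0.0431, 0.1087]
tcp_rot: [0.943, 0.333, -0.0, -0.0]
contact_force: [-0.2, -0.9, -0.0]
opening: 0.423
finger_force: 0.0
```

Emit:
jog_arm:
  deltas: ".23 -.908 0 0 0 -.505;.23 -.908 0 0 0 -.505;.23 -.908 0 0 0 -.505;.23 -.908 0 0 0 -.505;.23 -.908 0 0 0 -.505;.23 -.908 0 0 0 -.505;.23 -.908 0 0 0 -.505;.23 -.908 0 0 0 -.505;.23 -.908 0 0 0 -.505;.23 -.908 0 0 0 -.505;.23 -.908 0 0 0 -.505;.23 -.908 0 0 0 -.505;.23 -.908 0 0 0 -.505;.23 -.908 0 0 0 -.505;0 0 0 0 0 0;0 0 0 0 0 0"

```text
time: 28.88
eef_pos: [0.5738, -0.2958, 0.1085]
tcp_rot: [1.0, -0.012, -0.0, -0.0]
contact_force: [0.3, 0.0, -0.6]
opening: 0.421
finger_force: 0.0
```

```bash
python3 - <<'E'
from seg import *
st(); c=grab('wrist','w7.png'); g=cv2.cvtColor(c['color'],cv2.COLOR_BGR2GRAY)
s=proj(c,[[.5744,-.296,.012]])[0]; print(s)
m=((g>185)|(g<60)).astype(np.uint8);m[245:]=0;m=cv2.morphologyEx(m,cv2.MORPH_CLOSE,np.ones((5,5)))
k=blob(g,m,s,100); print(rect(c,k,.012),k.reshape(-1,2).min(0),k.reshape(-1,2).max(0))
E
```

```text
t 28.88 pos [ 0.5738 -0.2958  0.1085] close ang -91.36 q6 0.96 tilt [-0.0006  0.0007] open 0.421 F [ 0.3  0.  -0.6] 0.0
[315.86437862 207.76669312]
((0.5861290893554687, -0.2964563598632812), (76.5, 15.8), -1.2866744995117188) [304 133] [328 244]
```

View pics/w7.png

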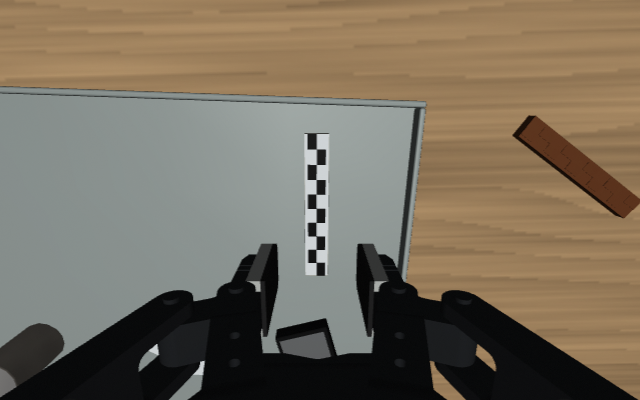

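The scale spans rows 133 to 275 at columns 304 to 328, centred between the pads. The brown look-alike is away at (575,165). Descending.

Emit:
jog_arm:
  deltas: ".03 0 -.9 0 0 0;0 0 -.9 0 0 0;0 0 -.9 0 0 0;0 0 -.9 0 0 0;0 0 -.5 0 0 0;0 0 -.05 0 0 0;0 0 0 0 0 0"

```text
time: 29.8
eef_pos: [0.575, -0.2964, 0.0263]
tcp_rot: [1.0, -0.012, 0.0, 0.0]
contact_force: [1.2, 0.2, 0.5]
opening: 0.418
finger_force: 0.0
```

Emit:
jog_arm:
  deltas: "0 0 0 0 0 0;0 0 0 0 0 0;0 0 0 0 0 0;0 0 0 0 0 0;0 0 0 0 0 0"
  gripper: 0
  squeeze: 30

```text
time: 30.42
eef_pos: [0.5753, -0.2966, 0.0269]
tcp_rot: [1.0, -0.012, 0.001, 0.001]
contact_force: [-0.6, 0.5, 5.1]
opening: 0.166
finger_force: 31.3
```

Emit:
jog_arm:
  deltas: "0 0 .4 0 0 0;0 0 .7 0 0 0;0 0 .9 0 0 0;0 0 .9 0 0 0;0 0 .9 0 0 0;0 0 .4 0 0 0;0 0 0 0 0 0;0 0 0 0 0 0"

```text
time: 31.42
eef_pos: [0.5741, -0.2957, 0.109]
tcp_rot: [1.0, -0.012, -0.001, -0.0]
contact_force: [-0.1, 0.2, -1.1]
opening: 0.17
finger_force: 30.6
```

```bash
python3 -c "
from h import *
st();c=grab('wrist','w8.png')"
```

```text
t 31.43 pos [ 0.5741 -0.2957  0.109 ] close ang -91.36 q6 0.96 tilt [-0.0013  0.001 ] open 0.17 F [-0.1  0.2 -1.1] 30.6
```

View pics/w8.png

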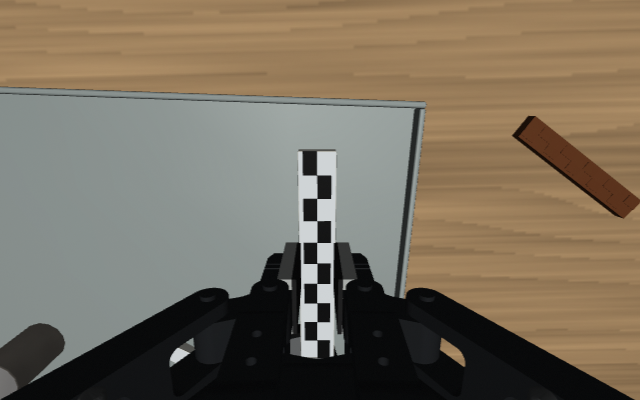

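The scale is held straight at (317,255). Carrying it to the riser.

Emit:
jog_arm:
  deltas: "-.23 .908 0 0 0 .505;-.23 .908 0 0 0 .505;-.23 .908 0 0 0 .505;-.23 .908 0 0 0 .505;-.23 .908 0 0 0 .505;-.23 .908 0 0 0 .505;-.23 .908 0 0 0 .505;-.23 .908 0 0 0 .505;-.23 .908 0 0 0 .505;-.23 .908 0 0 0 .505;-.23 .908 0 0 0 .505;-.23 .908 0 0 0 .505;-.23 .908 0 0 0 .505;-.23 .908 0 0 0 .505"

```text
time: 33.22
eef_pos: [0.5099, -0.0406, 0.1098]
tcp_rot: [0.942, 0.337, 0.0, 0.0]
contact_force: [0.7, 0.8, 0.7]
opening: 0.173
finger_force: 30.6
```

Emit:
jog_arm:
  deltas: "-.23 .908 0 0 0 .505;-.23 .908 0 0 0 .505;-.23 .908 0 0 0 .505;-.23 .908 0 0 0 .505;-.23 .908 0 0 0 .505;-.23 .908 0 0 0 .505;-.23 .908 0 0 0 .505;-.23 .908 0 0 0 .505;-.23 .908 0 0 0 .505;-.23 .908 0 0 0 .505;-.23 .908 0 0 0 .505;-.23 .908 0 0 0 .505;-.23 .908 0 0 0 .505;-.23 .908 0 0 0 .505;0 0 0 0 0 0;0 0 0 0 0 0"

```text
time: 35.22
eef_pos: [0.4458, 0.2123, 0.1098]
tcp_rot: [0.768, 0.641, -0.0, 0.0]
contact_force: [1.0, -0.1, 0.3]
opening: 0.169
finger_force: 30.6
```

```bash
python3 - <<'E'
from seg import *
st(); c=grab('wrist','w9.png'); print('riser top centre/ends', proj(c,[[.4455,.2125,.026],[.4455+.05*.179,.2125+.05*.984,.026]]))
E
```

```text
t 35.23 pos [0.4458 0.2123 0.1098] close ang -10.33 q6 0.42 tilt [ 0.     -0.0003] open 0.169 F [ 1.  -0.1  0.3] 30.6
riser top centre/ends [[319.16083875 215.16042212]
 [319.28771746 136.49988547]]
```

View pics/w9.png

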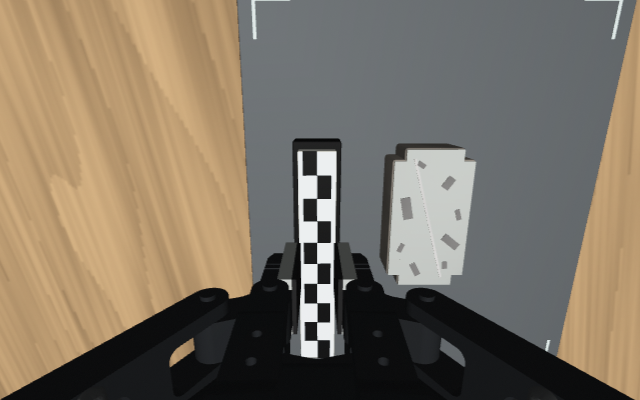

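The scale (317,250) is above the riser, whose end edge is at row 140 (predicted about 137). The slab is at (432,215). Lowering.

Emit:
jog_arm:
  deltas: "0 0 -.8 0 0 0;0 0 -.8 0 0 0;0 0 -.7 0 0 0;0 0 -.4 0 0 0;0 0 -.22 0 0 0;0 0 -.06 0 0 0;0 0 0 0 0 0;0 0 0 0 0 0"

```text
time: 36.28
eef_pos: [0.4462, 0.2125, 0.0507]
tcp_rot: [0.768, 0.641, 0.0, 0.0]
contact_force: [-0.7, 1.0, 0.1]
opening: 0.17
finger_force: 30.6
```

Emit:
jog_arm:
  deltas: "0 0 -.03 0 0 0;0 0 0 0 0 0"

```text
time: 36.52
eef_pos: [0.4458, 0.2124, 0.0497]
tcp_rot: [0.768, 0.641, 0.0, 0.0]
contact_force: [-0.3, -0.3, -0.2]
opening: 0.17
finger_force: 30.6
```

Emit:
jog_arm:
  deltas: "0 0 -.04 0 0 0;0 0 0 0 0 0"

```text
time: 36.78
eef_pos: [0.4459, 0.2124, 0.0489]
tcp_rot: [0.768, 0.641, 0.0, 0.0]
contact_force: [-0.5, 0.3, 1.0]
opening: 0.166
finger_force: 30.7
```

Emit:
jog_arm:
  deltas: "0 0 -.02 0 0 0;0 0 0 0 0 0"

```text
time: 37.02
eef_pos: [0.4459, 0.2124, 0.0489]
tcp_rot: [0.768, 0.641, -0.0, -0.0]
contact_force: [-2.1, -0.3, 5.8]
opening: 0.171
finger_force: 31.2
```

Emit:
jog_arm:
  deltas: "0 0 0 0 0 0;0 0 0 0 0 0;0 0 .3 0 0 0;0 0 .8 0 0 0;0 0 1 0 0 0;0 0 1 0 0 0"
  gripper: 0.4

```text
time: 37.78
eef_pos: [0.4462, 0.2125, 0.1122]
tcp_rot: [0.768, 0.64, 0.001, 0.0]
contact_force: [1.1, 0.5, 0.1]
opening: 0.397
finger_force: 0.0
```

Emit:
jog_arm:
  deltas: ".043 -.98 0 0 0 -.189;.043 -.98 0 0 0 -.189;.043 -.98 0 0 0 -.189;.043 -.98 0 0 0 -.189;.043 -.98 0 0 0 -.189;.043 -.98 0 0 0 -.189;.043 -.98 0 0 0 -.189;.043 -.98 0 0 0 -.189;.043 -.98 0 0 0 -.189;.043 -.98 0 0 0 -.189;.043 -.98 0 0 0 -.189;.043 -.98 0 0 0 -.189;.043 -.98 0 0 0 -.189;.043 -.98 0 0 0 -.189;.043 -.98 0 0 0 -.189;.043 -.98 0 0 0 -.189;.043 -.98 0 0 0 -.189;.043 -.98 0 0 0 -.189;.043 -.98 0 0 0 -.189;.043 -.98 0 0 0 -.189"

```text
time: 40.28
eef_pos: [0.463, -0.1809, 0.1104]
tcp_rot: [0.875, 0.484, -0.0, -0.0]
contact_force: [0.1, -0.6, 0.4]
opening: 0.401
finger_force: 0.0
```

Emit:
jog_arm:
  deltas: "0 0 0 0 0 0;0 0 0 0 0 0"

```text
time: 40.52
eef_pos: [0.4628, -0.1794, 0.1101]
tcp_rot: [0.875, 0.485, -0.0, -0.0]
contact_force: [0.2, 0.1, -0.7]
opening: 0.402
finger_force: 0.0
```

```bash
python3 - <<'E'
from seg import *
s=st(); c=grab('wrist','w10.png'); g=cv2.cvtColor(c['color'],cv2.COLOR_BGR2GRAY)
q=proj(c,[[.459,-.186,.012]])[0]; print('arrow expected px',q)
m=(g>185).astype(np.uint8); k=blob(g,m,q,90); print(k.reshape(-1,2).min(0),k.reshape(-1,2).max(0))
p=onz(c,k.reshape(-1,2),.012)[:,:2]; ax=np.array([np.cos(np.radians(-122)),np.sin(np.radians(-122))]); n=np.array([-ax[1],ax[0]])
l=(p-[.459,-.186]); t=l@ax; w=l@n
print('along',t.min(),t.max(),'across',w.min(),w.max()); sh=(t<.003)&(t>-.030); print('shaft across',w[sh&(w>0)].mean(),w[sh&(w<0)].mean(),'slope',np.polyfit(t[sh&(w>0)],w[sh&(w>0)],1)[0],np.polyfit(t[sh&(w<0)],w[sh&(w<0)],1)[0])
E
```

```text
t 40.52 pos [ 0.4628 -0.1794  0.1101] close ang -32.01 q6 -0.02 tilt [-0.0007  0.0007] open 0.402 F [ 0.2  0.1 -0.7] 0.0
arrow expected px [319.12367861 218.78062708]
[297 169] [338 264]
along -0.03481109424490457 0.03421393573416614 across -0.01547446720624538 0.013228654397604088
shaft across 0.005346464248684462 -0.007379398786840641 slope 0.007781328741705419 0.007509542842828395
```

Emit:
jog_arm:
  deltas: "-.04 .02 -.9 0 0 .07;0 0 -.9 0 0 0;0 0 -.9 0 0 0;0 0 -.9 0 0 0;0 0 -.5 0 0 0;0 0 -.1 0 0 0;0 0 0 0 0 0"
  gripper: 0.4

```text
time: 41.45
eef_pos: [0.4626, -0.1792, 0.0268]
tcp_rot: [0.873, 0.488, 0.0, 0.0]
contact_force: [-0.3, -0.1, 0.5]
opening: 0.402
finger_force: 0.0
```

Emit:
jog_arm:
  deltas: "0 0 0 0 0 0;0 0 0 0 0 0;0 0 0 0 0 0;0 0 0 0 0 0;0 0 0 0 0 0"
  gripper: 0
  squeeze: 30

```text
time: 42.08
eef_pos: [0.4629, -0.1796, 0.0273]
tcp_rot: [0.873, 0.488, 0.0, 0.001]
contact_force: [-0.8, -0.2, 5.9]
opening: 0.149
finger_force: 30.5
```

Emit:
jog_arm:
  deltas: "0 0 .4 0 0 0;0 0 .7 0 0 0;0 0 .9 0 0 0;0 0 .9 0 0 0;0 0 .9 0 0 0;0 0 .4 0 0 0;0 0 0 0 0 0;0 0 0 0 0 0"

```text
time: 43.08
eef_pos: [0.4617, -0.1789, 0.1097]
tcp_rot: [0.873, 0.488, -0.0, -0.001]
contact_force: [0.0, -0.3, -1.0]
opening: 0.146
finger_force: 29.8
```

```bash
python3 -c "
from h import *
s=st();c=grab('wrist','w11.png');g=cv2.cvtColor(c['color'],cv2.COLOR_BGR2GRAY);print((g[150:330,290:350]>185).sum(), proj(c,[s['eef_pos']]))"
```

```text
t 43.08 pos [ 0.4617 -0.1789  0.1097] close ang -31.6 q6 -0.02 tilt [-0.0011  0.0007] open 0.146 F [ 0.  -0.3 -1. ] 29.8
3423 [[319.69790877 276.65823434]]
```

Emit:
jog_arm:
  deltas: ".117 .9 0 0 0 .747;.117 .9 0 0 0 .747;.117 .9 0 0 0 .747;.117 .9 0 0 0 .747;.117 .9 0 0 0 .747;.117 .9 0 0 0 .747;.117 .9 0 0 0 .747;.117 .9 0 0 0 .747;.117 .9 0 0 0 .747;.117 .9 0 0 0 .747;.117 .9 0 0 0 .747;.117 .9 0 0 0 .747;.117 .9 0 0 0 .747"

```text
time: 44.75
eef_pos: [0.4924, 0.0557, 0.1099]
tcp_rot: [0.543, 0.84, -0.0, -0.0]
contact_force: [-0.3, 0.1, -0.4]
opening: 0.144
finger_force: 29.8
```

Emit:
jog_arm:
  deltas: ".117 .9 0 0 0 .747;.117 .9 0 0 0 .747;.117 .9 0 0 0 .747;.117 .9 0 0 0 .747;.117 .9 0 0 0 .747;.117 .9 0 0 0 .747;.117 .9 0 0 0 .747;.117 .9 0 0 0 .747;.117 .9 0 0 0 .747;.117 .9 0 0 0 .747;.117 .9 0 0 0 .747;.117 .9 0 0 0 .747;.117 .9 0 0 0 .747;0 0 0 0 0 0;0 0 0 0 0 0"

```text
time: 46.62
eef_pos: [0.5226, 0.2884, 0.1099]
tcp_rot: [0.09, 0.996, -0.0, -0.0]
contact_force: [-0.8, -0.2, -1.1]
opening: 0.148
finger_force: 29.8
```

```bash
python3 -c "
from h import *
s=st()"
```

```text
t 46.62 pos [0.5226 0.2884 0.1099] close ang 79.65 q6 -1.06 tilt [-0.001  -0.0007] open 0.148 F [-0.8 -0.2 -1.1] 29.8
```

.1099 → about .0305 first.

Emit:
jog_arm:
  deltas: "0 .03 -.9 0 0 0;0 0 -.9 0 0 0;0 0 -.9 0 0 0;0 0 -.7 0 0 0;0 0 -.4 0 0 0;0 0 -.15 0 0 0;0 0 0 0 0 0;0 0 0 0 0 0"

```text
time: 47.62
eef_pos: [0.5236, 0.2896, 0.0322]
tcp_rot: [0.09, 0.996, 0.0, 0.001]
contact_force: [0.4, -0.4, 0.6]
opening: 0.147
finger_force: 29.8
```

Emit:
jog_arm:
  deltas: "0 0 -.04 0 0 0;0 0 0 0 0 0"

```text
time: 47.88
eef_pos: [0.5232, 0.2894, 0.0309]
tcp_rot: [0.09, 0.996, 0.0, 0.0]
contact_force: [-0.4, -0.1, 0.3]
opening: 0.147
finger_force: 29.8
```

Emit:
jog_arm:
  deltas: "0 0 -.03 0 0 0;0 0 0 0 0 0"

```text
time: 48.12
eef_pos: [0.523, 0.2894, 0.03]
tcp_rot: [0.09, 0.996, -0.0, -0.0]
contact_force: [0.4, 0.4, -0.8]
opening: 0.146
finger_force: 29.8
```

Emit:
jog_arm:
  deltas: "0 0 -.03 0 0 0;0 0 0 0 0 0"

```text
time: 48.38
eef_pos: [0.5231, 0.2894, 0.0294]
tcp_rot: [0.09, 0.996, -0.0, -0.0]
contact_force: [0.4, -0.2, -0.7]
opening: 0.149
finger_force: 29.8
```

Emit:
jog_arm:
  deltas: "0 0 -.03 0 0 0;0 0 0 0 0 0"

```text
time: 48.62
eef_pos: [0.5231, 0.2894, 0.0293]
tcp_rot: [0.09, 0.996, -0.0, -0.0]
contact_force: [-2.1, -1.3, 2.5]
opening: 0.15
finger_force: 30.3
```

Emit:
jog_arm:
  deltas: "0 0 0 0 0 0;0 0 0 0 0 0;0 0 .3 0 0 0;0 0 .8 0 0 0;0 0 1 0 0 0;0 0 1 0 0 0;0 0 .9 0 0 0"
  gripper: 0.35

```text
time: 49.5
eef_pos: [0.5236, 0.2896, 0.1112]
tcp_rot: [0.09, 0.996, 0.0, 0.001]
contact_force: [-0.6, -0.0, 0.4]
opening: 0.352
finger_force: 0.0
```

Emit:
jog_arm:
  deltas: "-.099 -.901 0 0 0 -.363;-.099 -.901 0 0 0 -.363;-.099 -.901 0 0 0 -.363;-.099 -.901 0 0 0 -.363;-.099 -.901 0 0 0 -.363;-.099 -.901 0 0 0 -.363;-.099 -.901 0 0 0 -.363;-.099 -.901 0 0 0 -.363;-.099 -.901 0 0 0 -.363;-.099 -.901 0 0 0 -.363;-.099 -.901 0 0 0 -.363;-.099 -.901 0 0 0 -.363;-.099 -.901 0 0 0 -.363;-.099 -.901 0 0 0 -.363;-.099 -.901 0 0 0 -.363;-.099 -.901 0 0 0 -.363"

```text
time: 51.5
eef_pos: [0.4912, -0.0001, 0.1088]
tcp_rot: [0.372, 0.928, 0.0, 0.0]
contact_force: [-0.0, 0.2, 0.4]
opening: 0.349
finger_force: 0.0
```

Emit:
jog_arm:
  deltas: "-.099 -.901 0 0 0 -.363;-.099 -.901 0 0 0 -.363;-.099 -.901 0 0 0 -.363;-.099 -.901 0 0 0 -.363;-.099 -.901 0 0 0 -.363;-.099 -.901 0 0 0 -.363;-.099 -.901 0 0 0 -.363;-.099 -.901 0 0 0 -.363;-.099 -.901 0 0 0 -.363;-.099 -.901 0 0 0 -.363;-.099 -.901 0 0 0 -.363;-.099 -.901 0 0 0 -.363;-.099 -.901 0 0 0 -.363;-.099 -.901 0 0 0 -.363;-.099 -.901 0 0 0 -.363;-.099 -.901 0 0 0 -.363;0 0 0 0 0 0;0 0 0 0 0 0"
  gripper: 0.65

```text
time: 53.75
eef_pos: [0.4596, -0.287, 0.1086]
tcp_rot: [0.622, 0.783, 0.0, -0.0]
contact_force: [-0.8, 0.2, -0.4]
opening: 0.652
finger_force: 0.0
```

```bash
python3 - <<'E'
from seg import *
s=st(); c=grab('wrist','w12b.png'); g=cv2.cvtColor(c['color'],cv2.COLOR_BGR2GRAY)
q=proj(c,[[.4597,-.2874,.016]])[0]; print('tile expected px',q)
m=((g>60)&(g<125)).astype(np.uint8); k=blob(g,m,q,60); print(rect(c,k,.016))
m=(g<125).astype(np.uint8); k=blob(g,m,q,60); print(rect(c,k,.013))
E
```

```text
t 53.75 pos [ 0.4596 -0.287   0.1086] close ang 13.12 q6 -0.97 tilt [-0.0004  0.0007] open 0.652 F [-0.8  0.2 -0.4] 0.0
tile expected px [320.10616563 213.23755936]
((0.46018597412109374, -0.2867342224121094), (34.5, 33.7), 13.141725540161133)
((0.460155517578125, -0.28642327880859375), (42.6, 41.4), -76.85791206359863)
```

Tile confirmed at (.4602, −.2867), yaw 13.1°. Descending and gripping.

Emit:
jog_arm:
  deltas: ".03 .02 -.9 0 0 0;0 0 -.9 0 0 0;0 0 -.9 0 0 0;0 0 -.9 0 0 0;0 0 -.5 0 0 0;0 0 -.08 0 0 0;0 0 0 0 0 0"

```text
time: 54.68
eef_pos: [0.4606, -0.2872, 0.0255]
tcp_rot: [0.622, 0.783, -0.0, 0.0]
contact_force: [-0.9, -0.2, -0.2]
opening: 0.649
finger_force: 0.0
```

Emit:
jog_arm:
  deltas: "0 0 0 0 0 0;0 0 0 0 0 0;0 0 0 0 0 0;0 0 0 0 0 0;0 0 0 0 0 0"
  gripper: 0
  squeeze: 35

```text
time: 55.3
eef_pos: [0.461, -0.2875, 0.0263]
tcp_rot: [0.622, 0.783, -0.0, 0.001]
contact_force: [-0.5, -0.0, 6.4]
opening: 0.453
finger_force: 36.2
```

Emit:
jog_arm:
  deltas: "0 0 .4 0 0 0;0 0 .7 0 0 0;0 0 .9 0 0 0;0 0 .9 0 0 0;0 0 .9 0 0 0;0 0 .4 0 0 0;0 0 0 0 0 0;0 0 0 0 0 0"

```text
time: 56.3
eef_pos: [0.4599, -0.2865, 0.1085]
tcp_rot: [0.622, 0.783, 0.0, -0.001]
contact_force: [-0.2, -0.3, -1.5]
opening: 0.456
finger_force: 35.6
```

```bash
python3 -c "
from h import *
s=st()"
```

```text
t 56.3 pos [ 0.4599 -0.2865  0.1085] close ang 13.12 q6 -0.97 tilt [-0.0011  0.001 ] open 0.456 F [-0.2 -0.3 -1.5] 35.6
```

Emit:
jog_arm:
  deltas: ".093 .98 0 0 0 -.205;.093 .98 0 0 0 -.205;.093 .98 0 0 0 -.205;.093 .98 0 0 0 -.205;.093 .98 0 0 0 -.205;.093 .98 0 0 0 -.205;.093 .98 0 0 0 -.205;.093 .98 0 0 0 -.205;.093 .98 0 0 0 -.205;.093 .98 0 0 0 -.205;.093 .98 0 0 0 -.205;.093 .98 0 0 0 -.205;.093 .98 0 0 0 -.205;.093 .98 0 0 0 -.205;.093 .98 0 0 0 -.205;.093 .98 0 0 0 -.205;.093 .98 0 0 0 -.205;.093 .98 0 0 0 -.205;.093 .98 0 0 0 -.205;.093 .98 0 0 0 -.205"

```text
time: 58.8
eef_pos: [0.4968, 0.1058, 0.1082]
tcp_rot: [0.768, 0.64, -0.001, -0.001]
contact_force: [1.3, 0.1, -0.4]
opening: 0.451
finger_force: 35.6
```

Emit:
jog_arm:
  deltas: "0 0 0 0 0 0;0 0 -.9 0 0 0;0 0 -.9 0 0 0;0 0 -.9 0 0 0;0 0 -.7 0 0 0;0 0 -.4 0 0 0;0 0 -.13 0 0 0;0 0 0 0 0 0;0 0 0 0 0 0"

```text
time: 59.92
eef_pos: [0.498, 0.1052, 0.0313]
tcp_rot: [0.768, 0.64, 0.001, 0.0]
contact_force: [0.2, 0.5, -0.7]
opening: 0.454
finger_force: 35.6
```

```bash
python3 -c "
from h import *
s=st()"
```

```text
t 59.92 pos [0.498  0.1052 0.0313] close ang -10.36 q6 0.19 tilt [0.0014 0.    ] open 0.454 F [ 0.2  0.5 -0.7] 35.6
```

Emit:
jog_arm:
  deltas: "-.03 .03 -.08 0 0 0;0 0 -.05 0 0 0;0 0 0 0 0 0"

```text
time: 60.3
eef_pos: [0.497, 0.1058, 0.0283]
tcp_rot: [0.768, 0.64, 0.0, 0.0]
contact_force: [-1.4, 0.3, 1.1]
opening: 0.452
finger_force: 35.8
```

Emit:
jog_arm:
  deltas: "0 0 -.03 0 0 0;0 0 0 0 0 0"

```text
time: 60.55
eef_pos: [0.497, 0.1058, 0.0283]
tcp_rot: [0.768, 0.64, -0.0, -0.0]
contact_force: [-2.7, 1.1, 6.0]
opening: 0.457
finger_force: 36.3
```

Emit:
jog_arm:
  deltas: "0 0 -.02 0 0 0;0 0 0 0 0 0"

```text
time: 60.8
eef_pos: [0.497, 0.1058, 0.0282]
tcp_rot: [0.768, 0.64, -0.0, -0.0]
contact_force: [-3.5, -0.2, 8.7]
opening: 0.453
finger_force: 36.6
```

Emit:
jog_arm:
  deltas: "0 0 0 0 0 0;0 0 0 0 0 0;0 0 .3 0 0 0;0 0 .8 0 0 0;0 0 1 0 0 0;0 0 1 0 0 0;0 .5 1 0 0 0;0 .5 1 0 0 0;0 .5 1 0 0 0;0 .5 1 0 0 0;0 .5 1 0 0 0;0 .5 1 0 0 0;0 .5 1 0 0 0;0 .5 1 0 0 0;0 .5 1 0 0 0;0 .5 1 0 0 0;0 .5 1 0 0 0;0 .5 1 0 0 0;0 0 0 0 0 0;0 0 0 0 0 0"
  gripper: 0.62

```text
time: 63.3
eef_pos: [0.4966, 0.2257, 0.3282]
tcp_rot: [0.768, 0.64, -0.001, -0.0]
contact_force: [-0.1, 0.3, -0.0]
opening: 0.624
finger_force: 0.0
```

```bash
python3 - <<'E'
from seg import *
import pickle
st(); c=grab('wrist','wf.png'); s=grab('scene','sf.png'); pickle.dump((c,s),open('f.pkl','wb'))
I=np.vstack([c['color'],cv2.resize(s['color'][120:250,190:430],(640,347),interpolation=cv2.INTER_CUBIC)])
cv2.imwrite('pics/final.png',cv2.resize(I,None,fx=.8,fy=.8,interpolation=cv2.INTER_AREA))
b=np.radians(-10.33); ex=np.array([np.cos(b),np.sin(b)]); ey=np.array([-ex[1],ex[0]]); o=np.array([.514,.1995])
for n,x,y,z in [('slab',0,0,.034),('riser',-.07,0,.026),('arrow',0,.09,.014),('tile',0,-.095,.018)]:
    print(n,proj(c,[*(o+x*ex+y*ey),z]))
E
```

```text
t 63.3 pos [0.4966 0.2257 0.3282] close ang -10.36 q6 0.42 tilt [-0.0014 -0.0005] open 0.624 F [-0.1  0.3 -0. ] 0.0
slab [[335.90508434 181.64716706]]
riser [[281.14922458 180.35546761]]
arrow [[336.1183932  107.67602845]]
tile [[334.29700742 246.51354026]]
```

View pics/final.png

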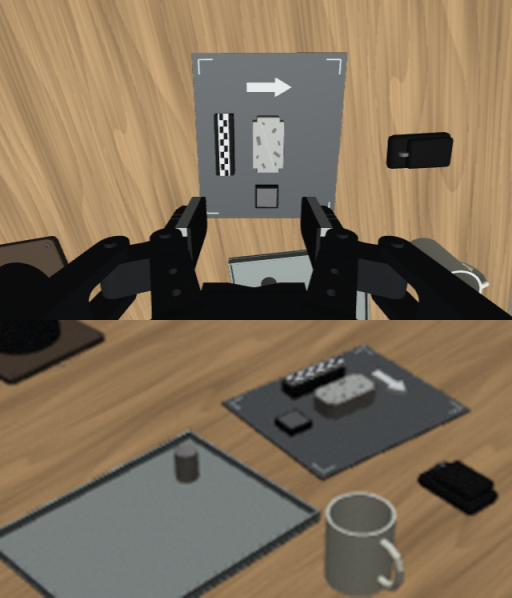

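The final picture shows everything in place. In full-size pixels, measured against predicted:
- **Slab:** (335,180) against (336,182).
- **Scale on riser:** (281,180) against (281,180).
- **Arrow, pointing away:** (336,109) against (336,108).
- **Tile:** (334,245) against (334,247).

The core, mug and mouse are undisturbed.

```bash
python3 -c "
from plant import ctrl
print(ctrl.sign_off())"
```

```text
the job is handed in; nothing more can be done
None
```

The layout is done and handed in at about 63 s of the 112 s; in the last pictures all five things sat within about 2 pixels of their intended positions, but the sign-off returned no verdict.

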